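Park the ink roller in its V-rest

TASK

Roll the loose metal roller along the bench by pushing its side, up the ramp of the plywood V-rest until it drops into the V, and then push it endwise along the V until its far end is up against the metal stop plate. Work with the fingertips or the outside of the fingers: the roller must never be lifted or carried. Leave everything else on the bench where it is.

Things in the scene. Friction and masses are not known exactly. Their poses are not given: they have to be found in the camera images.
- roller: the ink roller: a straight, smooth bare aluminium cylinder (slippery to rubber fingertips), 60 mm in diameter and 160 mm long, flat ends with black caps, about 0.45 to 0.8 kg, lying loose on the bench. Origin at its middle, on its axis; its x axis is the roller's axis (y and z turn as it rolls). It rolls freely, can coast ahead of a fast push, and rolls back down the ramp if left there.
- rest: the V-rest: plywood, screwed to the bench, 200 mm long along its x (-100 to 100). Origin on the bench under the bottom of the V; x along the V to the stop plate, y across it, away from the ramp, z up. Profile (y, z in mm): ramp from (-111, 0) up to the crest (-26, 16), near flank down to (0, 1), far flank up at 45 degrees to (44, 45), flat top to (60, 45). The -x end is open.
- crest (a point): middle of the crest between ramp and V, at x = 0, y = -26, z = 16 mm on the V-rest; axes as the rest's. The roller comes from the -y side, its axis roughly along x, and drops into the V by itself once its middle is 3 mm past the crest
- stop (a point): point on the inner face of the aluminium stop plate that closes the +x end of the V, at x = 100, y = -4.9, z = 38.5 mm on the V-rest. The plate is 10 mm thick, 60 mm tall, from y = -25 to 60. The roller starts with its far end 30 to 50 mm short of it, measured along the rest's x
- seat (a point): where the middle of the roller must finally be: on the V-rest at x = 20, y = -4.9, z = 38.5 mm in the rest's frame (roller in the V, its far end touching the stop plate); axes as the rest's
- dropper: bystander: amber glass dropper bottle, 38 mm across, 75 mm tall, upright; origin at the centre of its underside
- tape: bystander: roll of paper tape lying flat, 84 mm across, 22 mm high; origin at the centre of its underside
- jar: bystander: amber ink jar with a black lid, 74 mm across, 100 mm tall; origin at the centre of its underside
- tin: bystander: flat green pencil tin, 85 x 170 mm (x, y), 16 mm high; origin at the centre of its underside
- cup: bystander: white lidded coffee cup, 82 mm across, 108 mm tall; origin at the centre of its underside
- brush: bystander: paint brush lying flat, handle towards its -x; origin near its middle, on the bench
- eraser: bystander: white eraser block, 30 x 55 mm (x, y), 14 mm high; origin at the centre of its underside
Not all that is in view belongs to the job. Several things look just like the roller: the one meant starts farthest to the robot's right.

How it is judged (in metres and radians):
On the way, in this order (a step that is already met when the one before it is completed fails the run):
1. the roller is rolling along the bench or up the ramp (angular speed of roller above 0.2 rad/s and distance of roller from where it was at the start of the episode above 0.02 m and y of roller in the frame of seat below -0.02 m), for 0.1 s.
2. the roller lies in the V, still short of the stop plate (y of roller in the frame of seat between -0.006 and 0.006 m and z of roller in the frame of seat between -0.005 and 0.005 m and angle between the x axis of roller and the x axis of rest, either way round below 0.08 rad and x of roller in the frame of seat below -0.004 m), for 0.2 s.
3. the roller has been pushed up against the stop plate (y of roller in the frame of seat between -0.006 and 0.006 m and z of roller in the frame of seat between -0.005 and 0.005 m and angle between the x axis of roller and the x axis of rest, either way round below 0.08 rad and x of roller in the frame of seat above -0.004 m), for 0.2 s.
At the end, for the whole second after the job is handed in: The roller lies at rest in the V (its middle within 6 mm across and 5 mm in height of the seat, its axis within 0.08 rad of the V's), its far end within 4 mm of the stop plate, untouched by the robot (all of step 3 and x of roller in the frame of seat below 0.004 m and linear speed of roller below 0.02 m/s and angular speed of roller below 0.3 rad/s).
It fails at once if the roller is lifted: its middle more than 10 mm higher than it rolls on the bench (before the ramp), or more than 12 mm higher than it stands on the crest (height (world z) of roller above 0.058 m or (y of roller in the frame of seat below -0.12 m and height (world z) of roller above 0.04 m)).
It fails at once if the roller is tipped up on its end (angle between roller's own x axis and vertical below 1.3 rad).
It fails at once if a bystander is shifted by more than 15 mm or knocked over (distance of any of dropper, tape, jar, tin, cup, brush, eraser from where it was at the start of the episode above 0.015 m or angle between any of dropper, tape, jar, tin, cup, brush, eraser's own z axis and vertical above 0.3 rad).
It also fails if it takes over 54 s, if anything falls off the work surface, if the arm or the gripper's body presses on something with over 40 N, if the wrist force passes 120 N, or if a joint passes its speed limit or range.

ROBOT

A 7-joint arm with a two-finger parallel gripper is mounted at the origin on the work surface. World frame = base frame: x ahead of the robot, y to its left, z up, the work surface at z = 0. Lengths are in m, angles in degrees, forces in N, time in s.
With the tool pointing down it reaches from about 0.425 to 0.875 m from the base axis. Payload 4.7 kg.
Tool frame: the origin (TCP) lies midway between the tips of the shut fingers; the grasp point (between the pads) lies 19 mm behind it (env.grip_depth is the distance from the TCP to the grasp point, in m); z points along the fingers, y is the line along which they close (so a half turn about z gives the same grasp; the last joint's range is limited). The gripper opens to 87 mm and grips with 3 to 60 N. Pads are 19 mm wide; open, the fingers measure 117 mm over their backs; the gripper's body (75 mm by 190 mm) begins 51 mm behind the grasp point.
Start: joints at [77.298, 18.392, -4.016, 83.108, 1.295, 78.541, -3.26], TCP at [0.152, -0.632, 0.223] pointing down, gripper open.
Joint ranges: [-163.93, 163.93], [-17.29, 119.83], [-79.2, 71.16], [3.27, 140.29], [-89.18, 269.18], [5.43, 117.66], [-154.24, 154.24]. Speed limits (degrees/s): [147.25, 147.25, 180, 180, 180, 180, 180].

INTERFACE

Orientations are given as [roll, pitch, yaw] about the fixed x, y, z axes, in that order (R = Rz(yaw) Ry(pitch) Rx(roll)).
In Python, from cell import get_obs, optics, env, nets gives the robot as it stands.
- The arm moves only by the shell command python3 -m creep 'ROWS' [FORCE]. ROWS is JSON, a list of rows, each an object of numbers: "wx", "wy", "wz": the turn, a rotation vector about the tool's x, y, z in degrees; "tx", "ty", "tz": the shift along the tool's x, y, z in mm; "gripper": the opening, from -1 (shut) to 1 (fully open). A call has 1 to 5 rows; each row is the pose to reach, as a shift and turn from the pose commanded when the call began, along the tool's axes at that moment; what a row does not reach only later rows make up. A row lasts 1/12 s, in which the tool goes at most 41.7 mm and 7.16 degrees, less where a joint would pass 70% of its speed; a pose out of reach is approached as far as the arm can. A call with a gripper value outside its range is refused whole. The fingers move at their own pace and stop on an object; FORCE is the grip in N (left out, the last holds). Time passes only in rows, so rows that repeat a pose let the fingers close. It gives the time, the measured TCP pose, the force, the opening and the grip force at its end, in the units of the state.
- get_obs(): the state, without advancing time (a new reading comes with each control period).
- optics.read_camera(name): name is "scene" or "side" or "wrist"; returns (picture, depth): 384x512x3 uint8, red, green, blue; 384x512 float32, m along the optical axis (not along the pixel's ray), 0 where there is no reading.
- optics.camera_info(name): a dict with "fovy" (degrees; the focal length in pixels is half the picture's height over the tangent of half this angle, whatever the lens; pixels are square), "cx", "cy" (the principal point, pixels), "R" (3x3) and "t" (3): a world point X has camera coordinates R X + t; the wrist camera has in their place "tool_from_camera" (4x4, takes a point from camera to tool coordinates, whose origin is the TCP and whose axes are the flange's). Camera axes: x right, y down, z forward; pixel columns grow to the right and rows downward; lengths in m; the calibration is good to about 2 mm. A picture is of the moment at which its call begins: read the wrist's pose just before it. camera_info takes no time and is no camera call.
- env.sign_off(): hands the job in; it is judged then, once.
Trained networks look in the newest picture that a camera, given by its name, has taken for a name from the list of things; names that differ only in an ending like _2 or _b are one class to them, and where a whole thing is asked for, a point or a joint stands for the part that bears it (a point fixed in the world has none). Each returns a list of dicts, best first, with "confidence" (0 to 1); they miss things now and then, are a little off and sometimes report something else, mostly with a low value. They report only what shows in the picture. A call takes as long as a camera call. They do not tell look-alikes from the thing itself.
- nets.look_for(query, camera): "point" ([x, y, z] in m, in world coordinates, good to about 4 mm: the middle of the surface that is visible of it).
- nets.place_of(query, camera): "point" ([x, y, z] in m, in world coordinates, good to about 4 mm: a listed point, or the origin of a listed thing).
The state is a dict: "time_s": time; "qpos": joint angles; "joint_velocities": joint speeds; "effort": joint torques, N m; "tool_pos": TCP position; "tool_rot": TCP orientation; "force": force on the tool from outside, world axes, zero at the start; "wrist_torque": the same for the moment, N m; "grip_width": finger opening in m; "grasp_force": force on a finger pad.
Only numpy, scipy, OpenCV 4.12 (cv2) and the standard library are available. Lean on these libraries where they do the work, as an engineer would, in place of code of your own. Each camera call takes 0.05 s, during which the arm holds its last target. There are 200 camera calls.

## Working session

There is one attempt and no reset: what is moved stays moved. The work goes in short steps, Python scripts to look and compute and a shell command to move; the robot and the scene stay as the last step left them, time stands still between calls to the robot, and variables do not carry over. Pictures are saved under pics/ and viewed, at most 10 in all, crops included, and the job is handed in when it is done.

```bash
mkdir -p pics; ls; python3 - <<'E'
from cell import get_obs, optics, env, nets
import cv2
o=get_obs(); print(o['time_s'],o['tool_pos'],o['tool_rot'],o['grip_width'])
for c in ['scene','side']:
    p,d=optics.read_camera(c); cv2.imwrite(f'pics/{c}0.png',p[:,:,::-1])
    for q in ['roller','rest','crest','stop','seat']:
        print(c,q,[([round(float(v),3) for v in r['point']],round(float(r['confidence']),2)) for r in nets.place_of(q,c)])
E
```

```text
pics
0.0 [ 0.151689   -0.63148692  0.22147854] [-1.79892833e+02  5.07933502e-03  1.35134296e+01] 0.08697451548329783
scene roller [([0.531, -0.012, 0.028], 0.88), ([0.331, 0.092, 0.033], 0.74)]
scene rest [([0.575, 0.184, -0.005], 0.94)]
scene crest []
scene stop [([0.673, 0.16, 0.041], 0.86), ([0.7, -0.062, -0.001], 0.53), ([0.53, -0.015, 0.028], 0.41), ([0.594, 0.18, 0.037], 0.35)]
scene seat []
side roller [([0.533, -0.015, 0.025], 0.77), ([0.331, 0.096, 0.028], 0.76)]
side rest [([0.572, 0.186, 0.002], 0.82)]
side crest [([0.566, 0.161, 0.018], 0.74)]
side stop [([0.668, 0.169, 0.039], 0.87), ([0.568, 0.159, 0.015], 0.38)]
side seat [([0.592, 0.179, 0.042], 0.9)]
```

View pictures.

View pics/scene0.png

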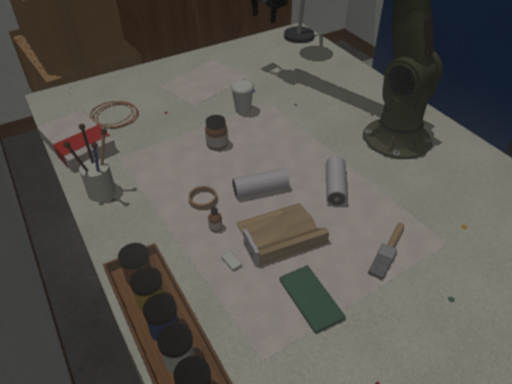

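View pics/side0.png

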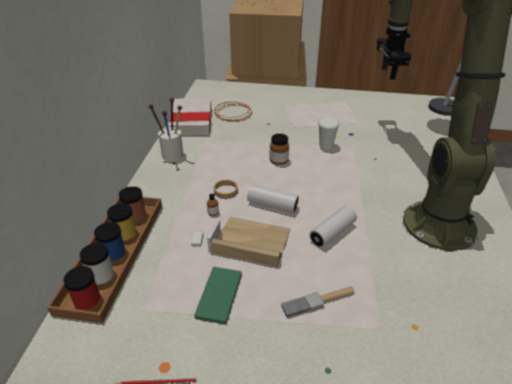

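```bash
cat > h.py <<'E'
from cell import get_obs, optics, env, nets
import numpy as np, cv2
from scipy.optimize import least_squares
def cloud(cam):
    p,d=optics.read_camera(cam); i=optics.camera_info(cam)
    f=192/np.tan(np.radians(i['fovy'])/2); v,u=np.nonzero(d>0); z=d[v,u]
    X=np.c_[(u-i['cx'])/f*z,(v-i['cy'])/f*z,z]
    R=np.array(i['R']); t=np.array(i['t'])
    return p,(X-t)@R
def near(P,c,r): return P[(np.hypot(P[:,0]-c[0],P[:,1]-c[1])<r)]
def fit_roller(P,c,yaw0,r=0.1):
    Q=near(P,c,r); Q=Q[(Q[:,2]>0.012)&(Q[:,2]<0.12)]
    def res(s):
        a=np.array([np.cos(s[2]),np.sin(s[2])]); D=Q[:,:2]-s[:2]
        ax=D@a; n=D@[-a[1],a[0]]; rad=np.hypot(n,Q[:,2]-s[3])-0.03; over=np.abs(ax)-0.08
        return np.where(over>0,np.hypot(over,np.maximum(rad,0)),np.where(np.abs(rad)<np.abs(over),rad,over))
    s=least_squares(res,[*c[:2],yaw0,0.03],loss='soft_l1',f_scale=0.003)
    return s.x,len(Q),np.median(abs(s.fun))
def fit_rest(P,c,yaw0):
    Q=near(P,c,0.14); Q=Q[(Q[:,2]>0.006)&(Q[:,2]<0.075)]
    def res(s):
        a=np.array([np.cos(s[2]),np.sin(s[2])]); D=Q[:,:2]-s[:2]
        x=D@a; y=D@[-a[1],a[0]]
        h=np.interp(y,[-.111,-.026,0,.044,.06,.0601],[0,.016,.001,.045,.045,0])
        e=np.clip(Q[:,2]-h,-.02,.02)
        st=np.abs(x-.105)-.005
        e=np.where((x>.095),np.clip(np.minimum(abs(e),np.abs(st)),0,.02),e)
        e=np.where(x<-.1,-.1-x,e); return e
    s=least_squares(res,[*c[:2],yaw0],loss='soft_l1',f_scale=0.003)
    return s.x,len(Q),np.median(abs(s.fun))
E
python3 - <<'E'
from h import *
for c in ['scene','side']:
    p,P=cloud(c)
    print(c,'roller',fit_roller(P,[.531,-.013],-.2),'\n rest',fit_rest(P,[.574,.185],-.19))
    B=P[(abs(P[:,0]-.5)<.4)&(abs(P[:,1])<.4)]; print('bench z',np.median(B[:,2]))
    for q in ['dropper','tape','jar','cup','tin','eraser']:
        print(q,[np.round(r['point'],3).tolist() for r in nets.place_of(q,c)[:1]])
    if c=='side': cv2.imwrite('pics/crop.png',cv2.resize(p[130:310,170:390,::-1],None,fx=3,fy=3,interpolation=2))
E
```

```text
scene roller (array([ 0.53384489, -0.01539316, -0.23450516,  0.02963803]), 1099, np.float64(0.0012129619453897962)) 
 rest (array([ 0.57416956,  0.18477741, -0.17198743]), 2908, np.float64(0.002218050584688264))
bench z 0.0004419831348314193
dropper [[0.735, 0.186, -0.002]]
tape [[0.702, -0.06, 0.001]]
jar [[0.545, -0.283, -0.002]]
cup [[0.369, -0.417, 0.002]]
tin [[0.673, 0.164, 0.038]]
eraser [[0.734, 0.184, -0.003]]
side roller (array([ 0.5297167 , -0.0131872 , -0.2383029 ,  0.03113663]), 911, np.float64(0.0013914445985527962)) 
 rest (array([ 0.57145292,  0.18562513, -0.16506026]), 2553, np.float64(0.002828064259902785))
bench z 0.002041252954010729
dropper [[0.72, 0.052, 0.0]]
tape [[0.7, -0.064, 0.003]]
jar [[0.546, -0.287, -0.003]]
cup [[0.371, -0.417, 0.003]]
tin [[0.625, 0.378, -0.003]]
eraser [[0.736, 0.184, -0.004]]
```

View pics/crop.png

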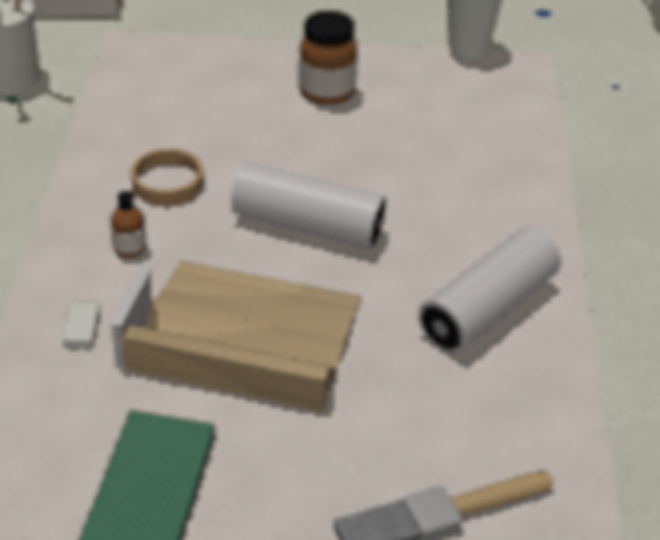

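Roller look-alikes: scene (262,183) / side (273,200), at y ≈ -0.014, and scene (336,181) / side (333,226), at y ≈ +0.094. The first is farther to the robot's right, so it is the one meant, and the crop confirms it. The V-rest is at about (0.573, 0.185) with yaw -9.7°. The stop plate is on its +x end, by the dropper and eraser.

```bash
cat >> h.py <<'E'
from scipy.spatial.transform import Rotation as Ro
def rows(x,y,z,yaw):
    o=get_obs(); R=Ro.from_euler('xyz',o['tool_rot'],degrees=True)
    T=Ro.from_euler('xyz',[180,0,yaw],degrees=True)
    print('t',round(o['time_s'],2),'pos',np.round(o['tool_pos'],4),'rot',np.round(o['tool_rot'],1),'F',np.round(o['force'],1))
    print(' shift mm',np.round(R.inv().apply(np.array([x,y,z])-o['tool_pos'])*1000,1),'turn',np.round((R.inv()*T).as_rotvec(degrees=True),1))
E
python3 -c "
from h import *
rows(.515,-.085,.20,77)"
```

```text
t 1.3 pos [ 0.1518 -0.632   0.2226] rot [180.    0.   13.5] F [-0.3 -0.3  0.3]
 shift mm [ 480.9 -447.    22.5] turn [  0.    0.  -63.5]
```

```bash
python3 -m creep '[{"tx":30,"ty":-28,"wz":-6,"gripper":1},{"tx":60,"ty":-56,"wz":-12,"gripper":1},{"tx":90,"ty":-84,"wz":-18,"gripper":1},{"tx":120,"ty":-112,"wz":-24,"gripper":1},{"tx":150,"ty":-140,"wz":-30,"gripper":1}]'; python3 -c "
from h import *
rows(.515,-.085,.20,77)"
```

```text
t 1.3 pos [ 0.1518 -0.632   0.2226] rot [180.    0.   13.5] F [-0.3 -0.3  0.3]
 shift mm [ 480.9 -447.    22.5] turn [  0.    0.  -63.5]validation failed for argument at $[0]...
```

```bash
python3 -m creep '[{"wx":0,"wy":0,"wz":-6,"tx":30,"ty":-28,"tz":0,"gripper":1},{"wx":0,"wy":0,"wz":-12,"tx":60,"ty":-56,"tz":0,"gripper":1},{"wx":0,"wy":0,"wz":-18,"tx":90,"ty":-84,"tz":0,"gripper":1},{"wx":0,"wy":0,"wz":-24,"tx":120,"ty":-112,"tz":0,"gripper":1},{"wx":0,"wy":0,"wz":-30,"tx":150,"ty":-140,"tz":0,"gripper":1}]'; python3 -c "
from h import *
rows(.515,-.085,.20,77)"
```

```text
time_s: 1.72
tool_pos: [0.2658, -0.4591, 0.2227]
tool_rot: [180.0, 0.0, 43.8]
force: [1.5, -0.3, 0.4]
grip_width: 0.0869
grasp_force: 0.0
t 1.72 pos [ 0.2658 -0.4591  0.2227] rot [180.    0.   43.8] F [ 1.5 -0.3  0.4]
 shift mm [438.8 -97.6  22.5] turn [  0.    0.  -33.2]
```

```bash
python3 -m creep '[{"wx":0,"wy":0,"wz":-6,"tx":40,"ty":-9,"tz":0,"gripper":1},{"wx":0,"wy":0,"wz":-13,"tx":80,"ty":-18,"tz":0,"gripper":1},{"wx":0,"wy":0,"wz":-20,"tx":120,"ty":-27,"tz":0,"gripper":1},{"wx":0,"wy":0,"wz":-27,"tx":160,"ty":-36,"tz":0,"gripper":1},{"wx":0,"wy":0,"wz":-33,"tx":200,"ty":-45,"tz":0,"gripper":1}]'; python3 -c "
from h import *
rows(.515,-.085,.12,76.5)"
```

```text
time_s: 2.13
tool_pos: [0.3798, -0.2888, 0.2229]
tool_rot: [180.0, 0.1, 76.8]
force: [0.8, -0.1, -0.2]
grip_width: 0.0876
grasp_force: 0.0
t 2.13 pos [ 0.3798 -0.2888  0.2229] rot [1.80e+02 1.00e-01 7.68e+01] F [ 0.8 -0.1 -0.2]
 shift mm [229.3  85.2 102.7] turn [0.  0.1 0.3]
```

```bash
python3 -m creep '[{"wx":0,"wy":0,"wz":0,"tx":38,"ty":14,"tz":0,"gripper":1},{"wx":0,"wy":0,"wz":0,"tx":76,"ty":28,"tz":0,"gripper":1},{"wx":0,"wy":0,"wz":0,"tx":114,"ty":42,"tz":0,"gripper":1},{"wx":0,"wy":0,"wz":0,"tx":150,"ty":56,"tz":10,"gripper":1},{"wx":0,"wy":0,"wz":0,"tx":180,"ty":67,"tz":25,"gripper":1}]' >/dev/null;  python3 -m creep '[{"wx":0,"wy":0,"wz":0,"tx":30,"ty":12,"tz":15,"gripper":1},{"wx":0,"wy":0,"wz":0,"tx":46,"ty":18,"tz":40,"gripper":1},{"wx":0,"wy":0,"wz":0,"tx":46,"ty":18,"tz":76,"gripper":1},{"wx":0,"wy":0,"wz":0,"tx":46,"ty":18,"tz":76,"gripper":1}]'; python3 - <<'E'
from h import *
rows(.515,-.085,.022,76.5)
p,P=cloud('scene'); print(fit_roller(P,[.531,-.013],-.23,.09))
E
```

```text
time_s: 2.88
tool_pos: [0.5105, -0.0884, 0.1159]
tool_rot: [-179.4, -0.1, 76.7]
force: [-3.1, -1.1, -1.3]
grip_width: 0.0871
grasp_force: 0.0
t 2.88 pos [ 0.5105 -0.0884  0.1159] rot [-1.794e+02 -1.000e-01  7.670e+01] F [-3.1 -1.1 -1.3]
 shift mm [ 4.3  4.5 93.9] turn [-0.6 -0.1  0.2]
(array([ 0.53366101, -0.01550503, -0.2335438 ,  0.02951927]), 1104, np.float64(0.001307433293976125))
```

```bash
python3 -m creep '[{"wx":0,"wy":0,"wz":0,"tx":0,"ty":0,"tz":35,"gripper":1},{"wx":0,"wy":0,"wz":0,"tx":0,"ty":0,"tz":65,"gripper":1},{"wx":0,"wy":0,"wz":0,"tx":0,"ty":0,"tz":91,"gripper":1},{"wx":0,"wy":0,"wz":0,"tx":0,"ty":0,"tz":91,"gripper":1},{"wx":0,"wy":0,"wz":0,"tx":0,"ty":0,"tz":91,"gripper":1}]'; python3 - <<'E'
from h import *
rows(.515,-.085,.022,76.5)
p,d=optics.read_camera('side'); cv2.imwrite('pics/s2.png',cv2.resize(p[130:310,170:390,::-1],None,fx=3,fy=3))
E
```

```text
time_s: 3.35
tool_pos: [0.5145, -0.0915, 0.0315]
tool_rot: [-180.0, 0.0, 76.4]
force: [-0.8, 0.1, 0.2]
grip_width: 0.087
grasp_force: 0.0
t 3.35 pos [ 0.5145 -0.0915  0.0315] rot [-180.     0.    76.4] F [-0.8  0.1  0.2]
 shift mm [ 6.5 -1.   9.5] turn [-0.   0.  -0.1]
```

View pics/s2.png

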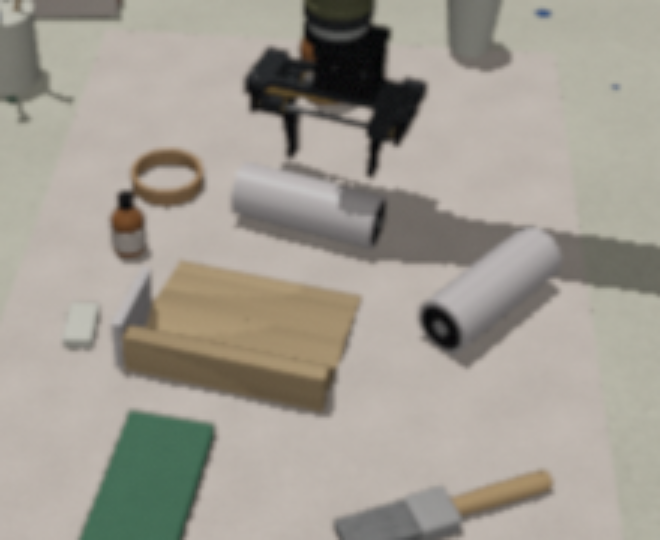

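```bash
python3 -m creep '[{"wx":0,"wy":0,"wz":0,"tx":0,"ty":0,"tz":5,"gripper":1},{"wx":0,"wy":0,"wz":0,"tx":8,"ty":0,"tz":9,"gripper":1},{"wx":0,"wy":0,"wz":0,"tx":16,"ty":0,"tz":9,"gripper":1},{"wx":0,"wy":0,"wz":0,"tx":24,"ty":0,"tz":9,"gripper":1},{"wx":0,"wy":0,"wz":0,"tx":30,"ty":0,"tz":9,"gripper":1}]'; python3 -m creep '[{"wx":0,"wy":0,"wz":0,"tx":5,"ty":0,"tz":0,"gripper":1},{"wx":0,"wy":0,"wz":0,"tx":10,"ty":0,"tz":0,"gripper":1},{"wx":0,"wy":0,"wz":0,"tx":15,"ty":0,"tz":0,"gripper":1},{"wx":0,"wy":0,"wz":0,"tx":20,"ty":0,"tz":0,"gripper":1},{"wx":0,"wy":0,"wz":0,"tx":25,"ty":0,"tz":0,"gripper":1}]';  python3 - <<'E'
from h import *
rows(.515,-.085,.022,76.5)
p,P=cloud('side'); print(fit_roller(P,[.537,.005],-.23,.09))
E
```

```text
time_s: 3.82
tool_pos: [0.5221, -0.0597, 0.0221]
tool_rot: [179.9, -0.0, 76.6]
force: [0.6, -0.4, 0.5]
grip_width: 0.0866
grasp_force: 0.0
time_s: 4.23
tool_pos: [0.5273, -0.0367, 0.0215]
tool_rot: [-180.0, 0.0, 76.5]
force: [0.1, 0.4, -0.8]
grip_width: 0.0871
grasp_force: 0.1
t 4.23 pos [ 0.5273 -0.0367  0.0215] rot [-180.     0.    76.5] F [ 0.1  0.4 -0.8]
 shift mm [-49.9  -0.7  -0.5] turn [-0.  0.  0.]
(array([ 0.52956524,  0.00412938, -0.25488414,  0.0331942 ]), 1335, np.float64(0.002945882123210352))
```

```bash
python3 -m creep '[{"wx":0,"wy":0,"wz":-0.2,"tx":6,"ty":0,"tz":0,"gripper":1},{"wx":0,"wy":0,"wz":-0.5,"tx":12,"ty":0,"tz":0,"gripper":1},{"wx":0,"wy":0,"wz":-0.8,"tx":18,"ty":0,"tz":0,"gripper":1},{"wx":0,"wy":0,"wz":-1.1,"tx":24,"ty":0,"tz":0,"gripper":1},{"wx":0,"wy":0,"wz":-1.4,"tx":30,"ty":0,"tz":0,"gripper":1}]'; python3 -m creep '[{"wx":0,"wy":0,"wz":-0.4,"tx":6,"ty":0,"tz":0,"gripper":1},{"wx":0,"wy":0,"wz":-0.8,"tx":12,"ty":0,"tz":0,"gripper":1},{"wx":0,"wy":0,"wz":-1.2,"tx":18,"ty":0,"tz":0,"gripper":1},{"wx":0,"wy":0,"wz":-1.6,"tx":24,"ty":0,"tz":0,"gripper":1},{"wx":0,"wy":0,"wz":-2,"tx":30,"ty":0,"tz":0,"gripper":1}]';  python3 - <<'E'
from h import *
rows(.515,-.085,.022,80.3)
p,P=cloud('scene'); print(fit_roller(P,[.543,.063],-.18,.085))
p,P=cloud('side'); print(fit_roller(P,[.543,.063],-.18,.085))
cv2.imwrite('pics/s3.png',cv2.resize(p[130:310,170:390,::-1],None,fx=3,fy=3))
E
```

```text
time_s: 4.7
tool_pos: [0.5344, -0.0072, 0.0215]
tool_rot: [-180.0, -0.0, 77.9]
force: [-0.0, -0.6, 0.2]
grip_width: 0.0872
grasp_force: 0.1
time_s: 5.12
tool_pos: [0.5406, 0.022, 0.0215]
tool_rot: [-180.0, 0.0, 80.0]
force: [-0.5, -0.4, 0.2]
grip_width: 0.087
grasp_force: 0.1
t 5.12 pos [0.5406 0.022  0.0215] rot [-180.    0.   80.] F [-0.5 -0.4  0.2]
 shift mm [-109.8   -6.5   -0.5] turn [-0.   0.  -0.3]
(array([ 0.54471043,  0.06383813, -0.23136372,  0.03101902]), 1640, np.float64(0.0025512927213669143))
(array([ 0.5413289 ,  0.06983636, -0.24555585,  0.03242236]), 1446, np.float64(0.0027952905047436867))
```

View pics/s3.png

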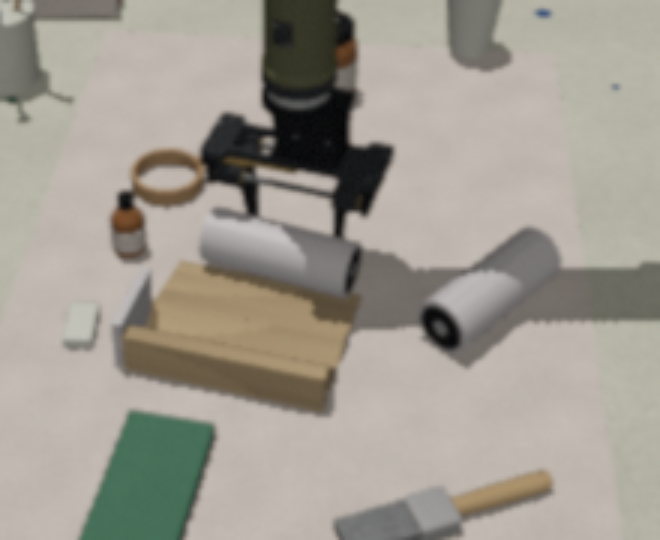

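```bash
python3 -m creep '[{"wx":0,"wy":0,"wz":0,"tx":6,"ty":0,"tz":0,"gripper":1},{"wx":0,"wy":0,"wz":-0.1,"tx":12,"ty":0,"tz":0,"gripper":1},{"wx":0,"wy":0,"wz":-0.2,"tx":18,"ty":0,"tz":0,"gripper":1},{"wx":0,"wy":0,"wz":-0.3,"tx":24,"ty":0,"tz":0,"gripper":1},{"wx":0,"wy":0,"wz":-0.3,"tx":30,"ty":0,"tz":0,"gripper":1}]'; python3 -m creep '[{"wx":0,"wy":0,"wz":0,"tx":6,"ty":0,"tz":0,"gripper":1},{"wx":0,"wy":0,"wz":0,"tx":12,"ty":0,"tz":-1,"gripper":1},{"wx":0,"wy":0,"wz":0,"tx":18,"ty":0,"tz":-2,"gripper":1},{"wx":0,"wy":0,"wz":0,"tx":24,"ty":0,"tz":-3,"gripper":1},{"wx":0,"wy":0,"wz":0,"tx":30,"ty":0,"tz":-4,"gripper":1}]';  python3 - <<'E'
from h import *
rows(.558,.122,.025,80.3)
p,P=cloud('scene'); print(fit_roller(P,[.554,.123],-.18,.06))
p,P=cloud('side'); print(fit_roller(P,[.554,.123],-.18,.06))
cv2.imwrite('pics/s4.png',cv2.resize(p[130:310,170:390,::-1],None,fx=3,fy=3))
E
```

```text
time_s: 5.63
tool_pos: [0.546, 0.0506, 0.0216]
tool_rot: [180.0, 0.1, 80.2]
force: [-0.4, -3.2, 1.5]
grip_width: 0.0868
grasp_force: 1.6
time_s: 6.05
tool_pos: [0.551, 0.0811, 0.0257]
tool_rot: [180.0, 0.0, 80.2]
force: [-0.8, -2.5, 1.8]
grip_width: 0.0867
grasp_force: 1.6
t 6.05 pos [0.551  0.0811 0.0257] rot [180.    0.   80.2] F [-0.8 -2.5  1.8]
 shift mm [41.5 -0.   0.7] turn [ 0.   0.  -0.1]
(array([ 0.58792634,  0.11584154, -0.17805981,  0.03887442]), 1315, np.float64(0.0023785581614506404))
(array([ 0.52684978,  0.13193572, -0.18028532,  0.04037228]), 1104, np.float64(0.0024797130502376436))
```

View pics/s4.png

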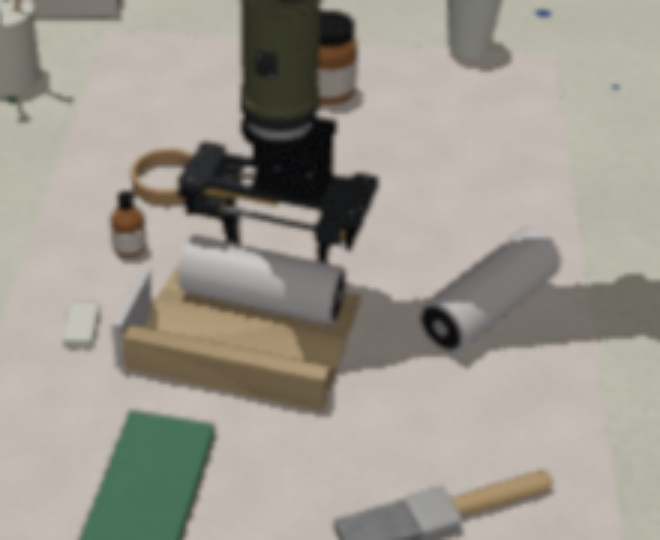

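```bash
python3 -m creep '[{"wx":0,"wy":0,"wz":0,"tx":6,"ty":0,"tz":0,"gripper":1},{"wx":0,"wy":0,"wz":0,"tx":12,"ty":0,"tz":-1,"gripper":1},{"wx":0,"wy":0,"wz":0,"tx":18,"ty":0,"tz":-2,"gripper":1},{"wx":0,"wy":0,"wz":0,"tx":24,"ty":0,"tz":-2,"gripper":1},{"wx":0,"wy":0,"wz":0,"tx":30,"ty":0,"tz":-2,"gripper":1}]'; python3 -m creep '[{"wx":0,"wy":0,"wz":0,"tx":4,"ty":0,"tz":0,"gripper":1},{"wx":0,"wy":0,"wz":0,"tx":8,"ty":0,"tz":0,"gripper":1},{"wx":0,"wy":0,"wz":0,"tx":12,"ty":0,"tz":0,"gripper":1},{"wx":0,"wy":0,"wz":0,"tx":14,"ty":0,"tz":0,"gripper":1},{"wx":0,"wy":0,"wz":0,"tx":16,"ty":0,"tz":0,"gripper":1}]';  python3 - <<'E'
from h import *
rows(.558,.122,.025,80.3)
p,P=cloud('side')
cv2.imwrite('pics/s5.png',cv2.resize(p[130:310,170:390,::-1],None,fx=3,fy=3))
for c in ['side','scene']: 
  if c=='scene':optics.read_camera(c)
  print([(np.round(r['point'],3),r['confidence']) for r in nets.place_of('roller',c)])
E
```

```text
time_s: 6.57
tool_pos: [0.5561, 0.1108, 0.0276]
tool_rot: [180.0, -0.0, 80.2]
force: [-1.2, -2.7, 1.1]
grip_width: 0.0872
grasp_force: 1.5
time_s: 6.98
tool_pos: [0.5586, 0.1269, 0.0274]
tool_rot: [-180.0, -0.0, 80.3]
force: [-0.6, -0.7, -0.3]
grip_width: 0.087
grasp_force: 0.0
t 6.98 pos [0.5586 0.1269 0.0274] rot [-180.    -0.    80.3] F [-0.6 -0.7 -0.3]
 shift mm [-4.9  0.2  2.4] turn [-0. -0. -0.]
[(array([0.333, 0.093, 0.034]), 0.88), (array([0.573, 0.181, 0.039]), 0.67)]
[(array([0.571, 0.183, 0.035]), 0.84), (array([0.329, 0.092, 0.034]), 0.84)]
```

View pics/s5.png

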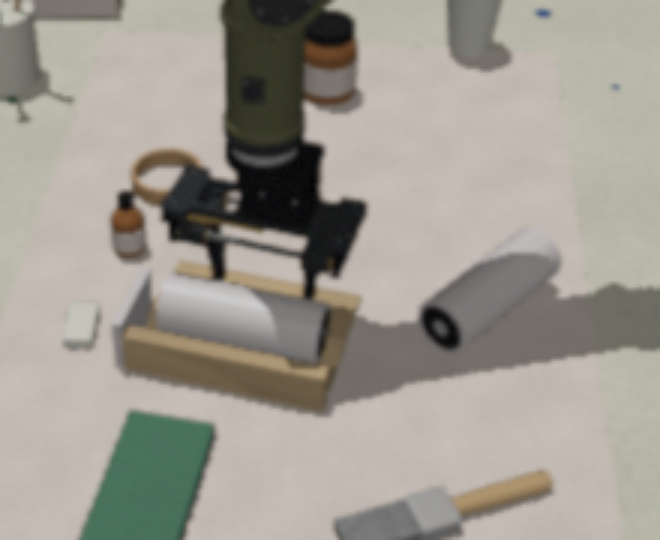

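```bash
python3 -m creep '[{"wx":0,"wy":0,"wz":0,"tx":-8,"ty":0,"tz":0,"gripper":1},{"wx":0,"wy":0,"wz":0,"tx":-14,"ty":0,"tz":-30,"gripper":0},{"wx":0,"wy":0,"wz":0,"tx":-14,"ty":0,"tz":-65,"gripper":-1},{"wx":0,"wy":0,"wz":0,"tx":-14,"ty":0,"tz":-85,"gripper":-1},{"wx":0,"wy":0,"wz":0,"tx":-5,"ty":-30,"tz":-85,"gripper":-1}]' 10 >/dev/null; python3 -m creep '[{"wx":0,"wy":0,"wz":0,"tx":15,"ty":-35,"tz":0,"gripper":-1},{"wx":0,"wy":0,"wz":0,"tx":35,"ty":-70,"tz":0,"gripper":-1},{"wx":0,"wy":0,"wz":0,"tx":55,"ty":-100,"tz":0,"gripper":-1},{"wx":0,"wy":0,"wz":0,"tx":60,"ty":-106,"tz":0,"gripper":-1},{"wx":0,"wy":0,"wz":0,"tx":60,"ty":-106,"tz":0,"gripper":-1}]';  python3 - <<'E'
from h import *
rows(.4342,.2035,.025,80.3)
for c in ['side','scene']:
    p,P=cloud(c); print(fit_roller(P,[.572,.182],-.17,.05))
    if c=='scene': print(fit_rest(P,[.574,.185],-.17))
    print([(np.round(r['point'],3),r['confidence']) for r in nets.place_of('roller',c)])
E
```

```text
time_s: 8.02
tool_pos: [0.4323, 0.2045, 0.1128]
tool_rot: [179.9, 0.1, 80.5]
force: [1.1, -1.1, -0.5]
grip_width: 0.0352
grasp_force: 0.0
t 8.02 pos [0.4323 0.2045 0.1128] rot [1.799e+02 1.000e-01 8.050e+01] F [ 1.1 -1.1 -0.5]
 shift mm [-0.6  1.9 87.8] turn [0.1 0.1 0.2]
(array([ 0.53928302,  0.18498041, -0.12894742,  0.03928424]), 648, np.float64(0.001242586009877339))
[(array([0.334, 0.092, 0.031]), 0.94), (array([0.572, 0.179, 0.036]), 0.75)]
(array([ 0.53781627,  0.18394081, -0.12656512,  0.03781836]), 821, np.float64(0.0013476923781730599))
(array([ 0.57451642,  0.18478567, -0.15650306]), 3247, np.float64(0.016625837805920165))
[(array([0.572, 0.178, 0.035]), 0.93), (array([0.33 , 0.095, 0.032]), 0.69)]
```

```bash
python3 -m creep '[{"wx":0,"wy":0,"wz":0,"tx":0,"ty":0,"tz":25,"gripper":-1},{"wx":0,"wy":0,"wz":0,"tx":0,"ty":0,"tz":55,"gripper":-1},{"wx":0,"wy":0,"wz":0,"tx":0,"ty":0,"tz":85,"gripper":-1},{"wx":0,"wy":0,"wz":0,"tx":0,"ty":0,"tz":85,"gripper":-1},{"wx":0,"wy":0,"wz":0,"tx":0,"ty":2,"tz":85,"gripper":-1}]' 10 >/dev/null; python3 -m creep '[{"wx":0,"wy":0,"wz":0,"tx":0,"ty":8,"tz":0,"gripper":-1},{"wx":0,"wy":0,"wz":0,"tx":0,"ty":16,"tz":0,"gripper":-1},{"wx":0,"wy":0,"wz":0,"tx":0,"ty":22,"tz":0,"gripper":-1},{"wx":0,"wy":0,"wz":0,"tx":0,"ty":28,"tz":0,"gripper":-1},{"wx":0,"wy":0,"wz":0,"tx":0,"ty":34,"tz":0,"gripper":-1}]';  python3 - <<'E'
from h import *
rows(.4342,.2035,.025,80.3)
p,P=cloud('side')
cv2.imwrite('pics/s6.png',cv2.resize(p[130:310,170:390,::-1],None,fx=3,fy=3))
E
```

```text
time_s: 9.05
tool_pos: [0.4711, 0.1969, 0.0284]
tool_rot: [179.9, -0.0, 80.2]
force: [0.1, 0.1, 0.1]
grip_width: 0.0004
grasp_force: 0.0
t 9.05 pos [0.4711 0.1969 0.0284] rot [179.9  -0.   80.2] F [0.1 0.1 0.1]
 shift mm [  0.2 -37.5   3.3] turn [ 0.1 -0.  -0.1]
```

View pics/s6.png

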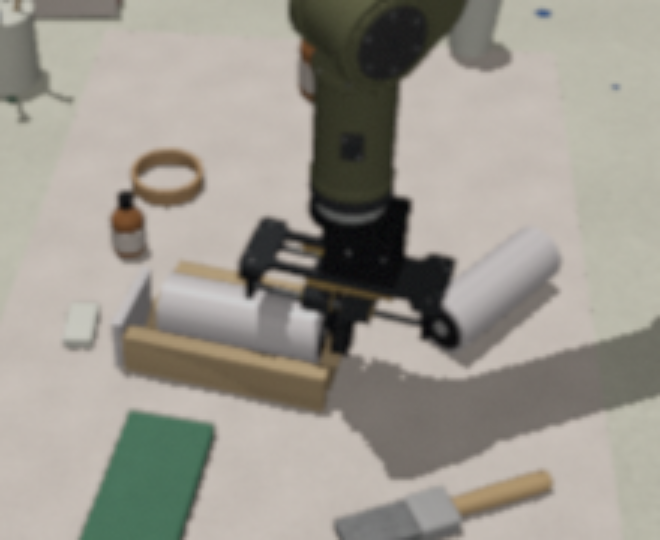

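```bash
python3 -m creep '[{"wx":0,"wy":0,"wz":0,"tx":0,"ty":3,"tz":0,"gripper":-1},{"wx":0,"wy":0,"wz":0,"tx":0,"ty":6,"tz":0,"gripper":-1},{"wx":0,"wy":0,"wz":0,"tx":0,"ty":9,"tz":0,"gripper":-1},{"wx":0,"wy":0,"wz":0,"tx":0,"ty":12,"tz":0,"gripper":-1},{"wx":0,"wy":0,"wz":0,"tx":0,"ty":15,"tz":0,"gripper":-1}]'; python3 -m creep '[{"wx":0,"wy":0,"wz":0,"tx":0,"ty":2,"tz":0,"gripper":-1},{"wx":0,"wy":0,"wz":0,"tx":0,"ty":4,"tz":0,"gripper":-1},{"wx":0,"wy":0,"wz":0,"tx":0,"ty":6,"tz":0,"gripper":-1},{"wx":0,"wy":0,"wz":0,"tx":0,"ty":7,"tz":0,"gripper":-1},{"wx":0,"wy":0,"wz":0,"tx":0,"ty":8,"tz":0,"gripper":-1}]'
```

```text
time_s: 9.52
tool_pos: [0.4832, 0.1949, 0.0274]
tool_rot: [-179.9, 0.0, 80.3]
force: [-3.9, 1.7, 2.9]
grip_width: 0.0
grasp_force: 2.1
time_s: 9.93
tool_pos: [0.4922, 0.1932, 0.0275]
tool_rot: [-180.0, -0.0, 80.2]
force: [-2.7, 0.9, 1.9]
grip_width: 0.0006
grasp_force: 1.8
```

```bash
python3 -m creep '[{"wx":0,"wy":0,"wz":0,"tx":0,"ty":1,"tz":0,"gripper":-1},{"wx":0,"wy":0,"wz":0,"tx":0,"ty":2,"tz":0,"gripper":-1},{"wx":0,"wy":0,"wz":0,"tx":0,"ty":3,"tz":0,"gripper":-1},{"wx":0,"wy":0,"wz":0,"tx":0,"ty":4,"tz":0,"gripper":-1}]'; python3 - <<'E'
from h import *
for c in ['side','scene']:
    p,P=cloud(c)
    print([(np.round(r['point'],3),r['confidence']) for r in nets.place_of('roller',c)])
E
```

```text
time_s: 10.27
tool_pos: [0.4962, 0.1924, 0.0275]
tool_rot: [-180.0, 0.0, 80.2]
force: [-3.5, 0.9, 1.1]
grip_width: 0.0002
grasp_force: 1.8
[(array([0.591, 0.173, 0.037]), 0.72), (array([0.573, 0.188, 0.001]), 0.36)]
[(array([0.329, 0.096, 0.03 ]), 0.75), (array([0.588, 0.177, 0.033]), 0.68)]
```

```bash
python3 -m creep '[{"wx":0,"wy":0,"wz":0,"tx":0,"ty":1,"tz":0,"gripper":-1},{"wx":0,"wy":0,"wz":0,"tx":0,"ty":2,"tz":0,"gripper":-1},{"wx":0,"wy":0,"wz":0,"tx":0,"ty":3,"tz":0,"gripper":-1}]'
```

```text
time_s: 10.72
tool_pos: [0.499, 0.192, 0.0275]
tool_rot: [-180.0, 0.0, 80.2]
force: [-2.4, 1.6, 1.8]
grip_width: -0.0
grasp_force: 1.9
```

```bash
python3 -m creep '[{"wx":0,"wy":0,"wz":0,"tx":0,"ty":1,"tz":0,"gripper":-1},{"wx":0,"wy":0,"wz":0,"tx":0,"ty":1.5,"tz":0,"gripper":-1}]'
```

```text
time_s: 10.88
tool_pos: [0.5004, 0.1917, 0.0275]
tool_rot: [-180.0, 0.0, 80.2]
force: [-4.8, 1.8, 2.4]
grip_width: 0.0005
grasp_force: 2.7
```

```bash
python3 -m creep '[{"wx":0,"wy":0,"wz":0,"tx":0,"ty":1,"tz":0,"gripper":-1},{"wx":0,"wy":0,"wz":0,"tx":0,"ty":1.5,"tz":0,"gripper":-1}]'
```

```text
time_s: 11.05
tool_pos: [0.5004, 0.1917, 0.0274]
tool_rot: [-179.8, 0.1, 80.2]
force: [-7.8, 1.4, 6.4]
grip_width: 0.0004
grasp_force: 5.0
```

```bash
python3 -m creep '[{"wx":0,"wy":0,"wz":0,"tx":0,"ty":0.5,"tz":0,"gripper":-1},{"wx":0,"wy":0,"wz":0,"tx":0,"ty":0.5,"tz":0,"gripper":-1},{"wx":0,"wy":0,"wz":0,"tx":0,"ty":0.5,"tz":0,"gripper":-1}]'; python3 -m creep '[{"wx":0,"wy":0,"wz":0,"tx":0,"ty":-2,"tz":0,"gripper":-1},{"wx":0,"wy":0,"wz":0,"tx":0,"ty":-8,"tz":0,"gripper":-1},{"wx":0,"wy":0,"wz":0,"tx":0,"ty":-20,"tz":0,"gripper":-1},{"wx":0,"wy":0,"wz":0,"tx":0,"ty":-35,"tz":0,"gripper":-1},{"wx":0,"wy":0,"wz":0,"tx":0,"ty":-40,"tz":-30,"gripper":-1}]'; python3 -m creep '[{"wx":0,"wy":0,"wz":0,"tx":0,"ty":-20,"tz":-35,"gripper":-1},{"wx":0,"wy":0,"wz":0,"tx":0,"ty":-40,"tz":-70,"gripper":-1},{"wx":0,"wy":0,"wz":0,"tx":0,"ty":-40,"tz":-100,"gripper":-1},{"wx":0,"wy":0,"wz":0,"tx":0,"ty":-40,"tz":-100,"gripper":-1}]' | head -2; python3 - <<'E'
from h import *
for c in ['scene','side']:
    p,P=cloud(c)
    print([(np.round(r['point'],3),r['confidence']) for r in nets.place_of('roller',c)])
cv2.imwrite('pics/s7.png',cv2.resize(p[170:290,190:340,::-1],None,fx=5,fy=5,interpolation=2))
E
```

```text
time_s: 11.3
tool_pos: [0.5004, 0.1917, 0.0274]
tool_rot: [-179.8, 0.1, 80.3]
force: [-8.2, 0.7, 7.3]
grip_width: 0.0002
grasp_force: 5.2
time_s: 11.72
tool_pos: [0.4571, 0.1962, 0.0531]
tool_rot: [-179.5, 0.3, 80.3]
force: [0.3, -0.7, 0.5]
grip_width: 0.0006
grasp_force: 0.0
time_s: 12.05
tool_pos: [0.4263, 0.2066, 0.1631]
[(array([0.594, 0.176, 0.038]), 0.77)]
[(array([0.593, 0.176, 0.037]), 0.94), (array([0.333, 0.093, 0.031]), 0.76)]
```

View pics/s7.png

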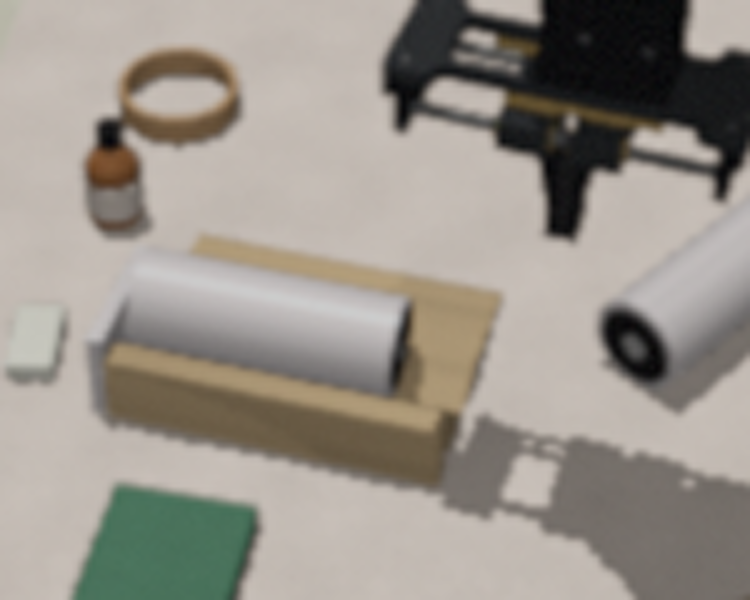

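The picture shows the roller lying in the V. Its far end is against the stop plate at crop (120,300), the bystanders are in place, and the arm is clear.

```bash
python3 -c "
from cell import env
print(env.sign_off())"
```

```text
the job is handed in; nothing more can be done
None
```

The roller was rolled up the ramp into the V, pushed endwise against the stop plate, left untouched and handed in at about 12 s; sign-off returned no verdict, but my last picture showed it seated and the bystanders in view unmoved.

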